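Fit the spare bayonet die and hold it home

TASK

On the blue die bed one of the three spring-loaded bayonet holders is empty: take the spare oblong-headed bayonet die out of the wooden rack, put its lugs into the slots of the empty holder and push it straight down against the spring until its head sits flush on the holder. Then, keeping it pushed down, twist it a quarter turn clockwise (seen from above), so that it stands like the dies in the other two holders. Finish while still gripping it and holding it flush and turned (do not let go, the springs would throw it back), and leave the round dies, the hammer and the tin where they are.

Things in the scene. Friction and masses are not known exactly. Their poses are not given: they have to be found in the camera images.
- spare: Spare steel die, upright in a rack pocket, head on the rack's top, x along the rack's x. Origin: centre of foot underside, z up. Shank 20 diameter, z 0-24 mm; two lugs at its foot form a bar 32 (x) x 8 (y), z 0-8; oblong head 44 (x) x 24 (y, the gripping flats), z 24-58; nub 18 diameter, z 58-64. 0.2-0.4 kg. Half turn about z makes no difference.
- holder: EMPTY holder at any station of the bed: dark steel block 60 x 60 x 50 mm high, foot flange 76 x 50 x 6. Origin: centre of underside, 12 mm above bench, z up. Die goes in with its x along the holder's x, either way round; home (head flush on the holder's top, a solid stop) its origin is 26 mm above the holder's. After the quarter turn the die's x lies along the holder's y.
- mouth (a point): Centre of the empty holder's mouth, on its top face 50 mm above its origin, 62 mm above the bench; holder's axes. Mouth: 24 x 24 mm square bore plus a slot along x, 38 long, 12 wide, for the lugs, through an 8 mm thick ledge; below it a 44 x 44 mm cavity where the lugs can turn.
- plunger (a joint): Travel (m) of the spring plunger in the empty holder: 0 up, 0.010 when the die's head is flush. The die's foot meets it 14 mm below the holder's top (head 10 mm above the top). Push needed 3 N at 0, 8 N at 0.010. Below 0.002 the lugs are still in the slot and the die cannot turn.
- turner (a joint): Turn (rad) of the seat on that plunger, clockwise from above positive: 0 at rest, stop at 1.65. Its dogs take the lugs along with play of up to 0.15 rad; a torsion spring turns it back with 0.015 N m at 0, 0.095 N m at a quarter turn.
- filled_a: A holder like the empty one, with a die like the spare already fitted, fixed: head flush on the holder's top and its long side along the holder's y, nub top 102 mm above the bench. Origin: centre of the holder's underside.
- filled_b: The other filled holder, same as filled_a.
- bed: Blue steel plate 120 mm (x) x 300 mm (y), 12 mm thick, fixed on the bench. Origin: centre of its underside. The three holders stand on it at y = -100, 0 and 100 mm, axes parallel to the bed's.
- rack: Wooden block 210 mm (x) x 60 mm (y) x 40 mm high, fixed on the bench. Origin: centre of its underside. Three rectangular pockets 35 x 24 mm, 30 mm deep, at x = -62, 0 and 62 mm; they hold the spare and the two round dies in any order.
- disc_die: Bystander: plain round die, 20 mm shank without lugs, flat disc head 40 mm diameter, 14 mm high, in the rack. Origin: centre of the shank's underside.
- dome_die: Bystander: plain round die, 20 mm shank without lugs, domed head 36 mm diameter, 26 mm high, in the rack. Origin: centre of the shank's underside.
- mallet: Bystander: hammer 280 mm long lying on the bench beyond the bed, along its own x. Origin: on the bench, near its middle.
- tin: Bystander: closed round metal tin, 60 mm diameter, 60 mm high, on the bench to the right of the rack. Origin: centre of its underside.
Not all that is in view belongs to the job. What is shaped like the spare but orange or purple is not meant. There is more than one size of the rack; the job needs the smaller.

How it is judged:
By the outcome, as a careful person would: the job done as asked, in the order asked, and still so for the second after the job is handed in, while the arm keeps its last pose, push and grip.
It also fails if it takes over 40 s, if anything falls off the work surface, if the arm or the gripper's body presses on something with over 40 N, if the wrist force passes 120 N, or if a joint passes its speed limit or range.

ROBOT

A 7-joint arm with a two-finger parallel gripper is mounted at the origin on the work surface. World frame = base frame: x ahead of the robot, y to its left, z up, the work surface at z = 0. Lengths are in m, angles in rad, forces in N, time in s.
With the tool pointing down it reaches from about 0.35 to 0.9 m from the base axis. Payload 8.1 kg.
Tool frame: the origin (TCP) lies midway between the tips of the shut fingers; the grasp point (between the pads) lies 19 mm behind it; z points along the fingers, y is the line along which they close (so a half turn about z gives the same grasp; the last joint's range is limited). The gripper opens to 92 mm and grips with 3 to 60 N. Pads are 19 mm wide; open, the fingers measure 130 mm over their backs; the gripper's body (75 mm by 190 mm) begins 47 mm behind the grasp point.
Start: joints at [-1.22, 0.434, 0.025, 1.573, -0.012, 1.134, -0.075], TCP at [0.274, 0.562, 0.227] pointing down, gripper open.
Joint ranges: [-2.62, 2.62], [-0.44, 2.09], [-1.27, 1.32], [0.08, 2.57], [-1.32, 4.46], [0.12, 2], [-2.74, 2.74]. Speed limits (rad/s): [2.22, 2.22, 3.01, 3.01, 3.14, 3.14, 3.14].

INTERFACE

Orientations are given as a rotation vector (axis times angle).
In Python, from cell import arm gives the robot as it stands.
- The arm moves only by the tool carry_out, never from a script. Its arguments are lists of equal length, an entry for each row: "claw": the finger opening in cm, from 0 to 9.18; "delta_pos": the shift along the tool's x, y, z in cm, a list of three; "angular": the turn, a rotation vector about the tool's x, y, z in rad, a list of three. In form: {"claw": [claw, ...], "delta_pos": [[dx, dy, dz], ...], "angular": [[ax, ay, az], ...]}. A call has 1 to 20 rows; each row shifts and turns the commanded pose from where the row before left it, along the tool's axes as they then stand; what a row does not reach is not made up. A row lasts 1/10 s, in which the tool goes at most 50 mm and 8.59 degrees, less where a joint would pass 70% of its speed; a pose out of reach is approached as far as the arm can. A call with a gripper value outside its range is refused whole. The fingers move at their own pace and stop on an object; "force" is the grip in N (left out, the last holds). Time passes only in rows, so rows that do not move let the fingers close. It gives the time, the measured TCP pose, the force, the opening and the grip force at its end, in the units of the state.
- arm.observe(): the state, without advancing time (a new reading comes with each control period).
- arm.get_image(name): name is "scene" or "top" or "wrist"; returns a dict with "frame" (400x640x3 uint8, red, green, blue), "mtx" (3x3 intrinsics, pixels), "T" (4x4, takes a point from camera to world coordinates). Camera axes: x right, y down, z forward; pixel columns grow to the right and rows downward; lengths in m; the calibration is good to about 2 mm. A picture is of the moment at which its call begins. There is no depth.
- arm.sign_off(): hands the job in; it is judged then, once.
Trained networks look in a picture, given as the dict that the camera call returned (one of the last four; its "shot" number tells which), for a name from the list of things; names that differ only in an ending like _2 or _b are one class to them, and where a whole thing is asked for, a point or a joint stands for the part that bears it (a point fixed in the world has none). Each returns a list of dicts, best first, with "conf" (0 to 1); they miss things now and then, are a little off and sometimes report something else, mostly with a low value. They report only what shows in the picture. A call takes as long as a camera call. They do not tell look-alikes from the thing itself.
- arm.look_for(label, picture): "centre" ([column, row] as shares, 0 to 1, of the picture: columns of its width, rows of its height, amid what is visible of it).
- arm.trace(label, picture): "region" (400x640 bool, what is visible of it) and "centre" ([column, row] as shares, 0 to 1, of the picture: columns of its width, rows of its height, amid what is visible of it).
- arm.place_of(label, picture): "centre" ([column, row] as shares, 0 to 1, of the picture: columns of its width, rows of its height: a listed point, or the origin of a listed thing).
The state is a dict: "clock": time; "joints": joint angles; "dq": joint speeds; "joint_efforts": joint torques, N m; "position": TCP position; "ee_rot": TCP orientation; "force": force on the tool from outside, world axes, zero at the start; "ft_torque": the same for the moment, N m; "width": opening from 0.0 (shut) to 1.0 (fully open); "gripper_force": force on a finger pad.
Only numpy, scipy, OpenCV 4.12 (cv2) and the standard library are available. Lean on these libraries where they do the work, as an engineer would, in place of code of your own. Each camera call takes 0.05 s, during which the arm holds its last target. There are 200 camera calls.

## Working session

There is one attempt and no reset: what is moved stays moved. The work goes in short steps, Python scripts to look and compute and a tool call to move; the robot and the scene stay as the last step left them, time stands still between calls to the robot, and variables do not carry over. Pictures are saved under pics/ and viewed, at most 10 in all, crops included, and the job is handed in when it is done.

Besides the shell and the picture viewer there is one more tool, called as name(argument=value, ...), one argument or row to a line, values as JSON. carry_out: Moves the arm, as the interface text tells. Its arguments: {"type":"object","properties":{"claw":{"type":"array","items":{"type":"number"}},"delta_pos":{"type":"array","items":{"type":"array","items":{"type":"number"}}},"angular":{"type":"array","items":{"type":"array","items":{"type":"number"}}},"force":{"type":"number"}},"required":["claw","delta_pos","angular"]}

```bash
mkdir -p pics; cat > h.py <<'E'
import numpy as np, cv2
from cell import arm
from scipy.spatial.transform import Rotation as R
def snap(n,f=None):
    p=arm.get_image(n)
    if f: cv2.imwrite('pics/'+f,cv2.cvtColor(p['frame'],cv2.COLOR_RGB2BGR))
    return p
def ray(p,px,z):
    K,T=p['mtx'],np.array(p['T']); d=T[:3,:3]@np.linalg.solve(K,[px[0],px[1],1.]); o=T[:3,3]
    return o+d*(z-o[2])/d[2]
def proj(p,X):
    T=np.linalg.inv(p['T']); c=(T[:3,:3]@np.array(X).T).T+T[:3,3]; u=(p['mtx']@c.T).T
    return u[:,:2]/u[:,2:]
def px(c): return [c[0]*640,c[1]*400]
E
python3 - <<'E'
from h import *
a=snap('top','top.png');b=snap('scene','scene.png')
o=arm.observe();print(o['position'],o['ee_rot'],o['width'],o['force'])
for p in (a,b):
  print(p['T'][:3,3])
  for n,z in [('spare',.01),('holder',.012),('mouth',.062),('filled_a',.012),('bed',0),('rack',0),('disc_die',.01),('dome_die',.01),('tin',0)]:
    for r in arm.place_of(n,p)[:4]: print(n,round(r['conf'],2),np.round(px(r['centre'])),np.round(ray(p,px(r['centre']),z),3))
E
```

```text
[0.27381686 0.56130929 0.22600774] [-7.06748240e-01 -3.06086422e+00  2.24682672e-03] 1.0009325425612223 [-0.44412784 -0.42787846 -0.49894274]
[ 0.4142524  -0.08802827  1.25749151]
spare 0.69 [369. 219.] [ 0.431 -0.242  0.01 ]
spare 0.59 [338. 216.] [ 0.442 -0.144  0.01 ]
spare 0.45 [366. 253.] [ 0.324 -0.234  0.01 ]
spare 0.25 [431. 188.] [ 0.53  -0.441  0.01 ]
holder 0.84 [270. 201.] [0.487 0.073 0.012]
mouth 0.73 [266. 204.] [0.476 0.077 0.062]
filled_a 0.79 [238. 196.] [0.504 0.173 0.012]
filled_a 0.55 [208. 187.] [0.531 0.27  0.012]
bed 0.74 [241. 198.] [0.497 0.168 0.   ]
rack 0.83 [367. 200.] [ 0.492 -0.239  0.   ]
rack 0.81 [425. 285.] [ 0.222 -0.421  0.   ]
disc_die 0.43 [374. 179.] [ 0.558 -0.258  0.01 ]
dome_die 0.41 [371. 196.] [ 0.505 -0.248  0.01 ]
tin 0.63 [432. 188.] [ 0.533 -0.447  0.   ]
tin 0.3 [272. 125.] [0.734 0.07  0.   ]
[ 1.01710415 -0.51928433  0.85976211]
spare 0.83 [276. 226.] [ 0.446 -0.141  0.01 ]
spare 0.67 [220. 217.] [ 0.333 -0.234  0.01 ]
spare 0.6 [241. 244.] [ 0.437 -0.239  0.01 ]
holder 0.73 [349. 193.] [0.48  0.075 0.012]
holder 0.73 [378. 181.] [0.498 0.166 0.012]
mouth 0.67 [351. 182.] [0.486 0.072 0.062]
filled_a 0.79 [380. 180.] [0.496 0.173 0.012]
filled_a 0.65 [348. 195.] [0.482 0.069 0.012]
filled_a 0.64 [414. 175.] [0.543 0.261 0.012]
filled_a 0.34 [241. 242.] [ 0.434 -0.237  0.012]
bed 0.78 [380. 184.] [0.502 0.172 0.   ]
rack 0.79 [134. 231.] [ 0.23  -0.417  0.   ]
rack 0.76 [254. 262.] [ 0.492 -0.242  0.   ]
rack 0.27 [350. 195.] [0.478 0.079 0.   ]
disc_die 0.55 [263. 279.] [ 0.55  -0.257  0.01 ]
dome_die 0.69 [253. 262.] [ 0.497 -0.247  0.01 ]
dome_die 0.38 [380. 183.] [0.504 0.165 0.01 ]
tin 0.8 [186. 322.] [ 0.527 -0.438  0.   ]
```

```bash
python3 - <<'E'
import cv2
a=cv2.imread('pics/scene.png')[140:350,80:440]; cv2.imwrite('pics/s2.png',cv2.resize(a,(800,467),interpolation=cv2.INTER_CUBIC))
a=cv2.imread('pics/top.png')[120:320,190:450]; cv2.imwrite('pics/t2.png',cv2.resize(a,(780,600),interpolation=cv2.INTER_CUBIC))
E
```

```text
(no output)
```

View pics/s2.png

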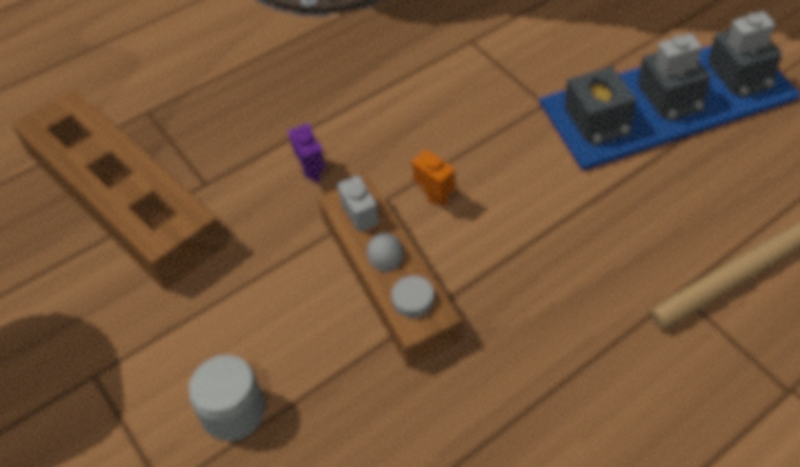

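View pics/t2.png

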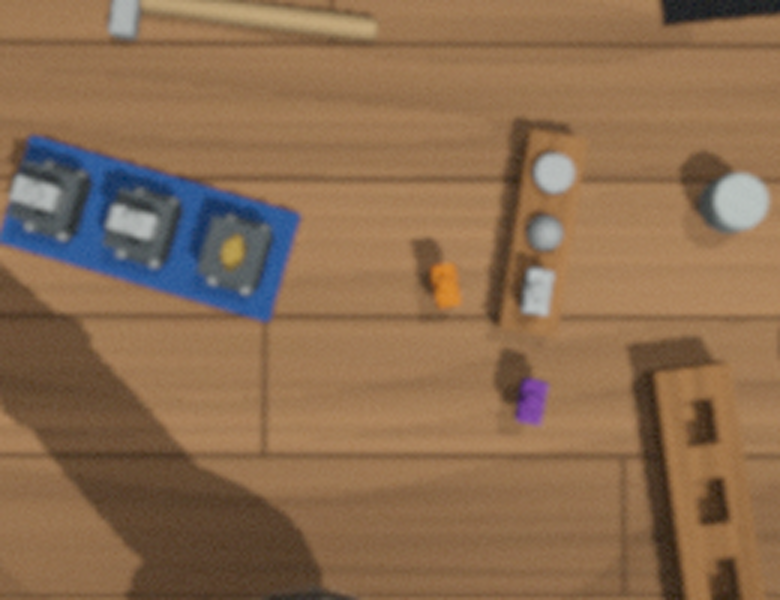

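The steel oblong head at top (369,217) / scene (241,235), in the small rack, is the spare. The orange (338,216) and purple (366,253) ones are decoys by their colour, and the big rack at (425,285) is empty. The empty holder, with the orange plunger, is at top (267,203), at the bed's robot-right end. I'm moving above it to look closely.

carry_out(
  claw=[9,9,9,9,9,9,9,9,9,9,9,9,9,9,9],
  delta_pos=[
    [-3.1,-2.65,0],
    [-3.1,-2.65,0],
    [-3.1,-2.65,0],
    [-3.1,-2.65,0],
    [-3.1,-2.65,0],
    [-3.1,-2.65,0],
    [-3.1,-2.65,0],
    [-3.1,-2.65,0],
    [-3.1,-2.65,0],
    [-3.1,-2.65,0],
    [-3.1,-2.65,0],
    [-3.1,-2.65,0],
    [-2.8,-2.65,0],
    [0,0,0],
    [0,0,0],
  ],
  angular=[
    [0,0,0],
    [0,0,0],
    [0,0,0],
    [0,0,0],
    [0,0,0],
    [0,0,0],
    [0,0,0],
    [0,0,0],
    [0,0,0],
    [0,0,0],
    [0,0,0],
    [0,0,0],
    [0,0,-0.115],
    [0,0,-0.115],
    [0,0,0],
  ],
  force=40,
)

```text
clock: 2.5
position: [0.4828, 0.0756, 0.2268]
ee_rot: [0.352, 3.122, 0.0]
force: [-1.0, 0.5, 0.0]
width: 0.979
gripper_force: 0.0
```

```bash
python3 - <<'E'
from h import *
p=snap('wrist','w1.png');o=arm.observe();print(o['clock'],o['position'],o['ee_rot'],o['joints'],o['force'])
np.savez('w1.npz',mtx=p['mtx'],T=p['T'])
Rm=R.from_rotvec(o['ee_rot']).as_matrix();print('cam in tool',Rm.T@(p['T'][:3,3]-o['position']));print(np.round(Rm.T@p['T'][:3,:3],3))
for n,z in [('mouth',.062),('holder',.012),('filled_a',.012),('bed',0)]:
    for r in arm.place_of(n,p)[:3]: print(n,round(r['conf'],2),np.round(px(r['centre'])),np.round(ray(p,px(r['centre']),z),4))
E
```

```text
2.55 [0.4824505  0.07675734 0.2267702 ] [-3.55600949e-01 -3.12137408e+00 -6.85704082e-04] [-0.46139826  0.20949047  0.23355033  1.91091537 -0.05675231  1.02730726
  1.14051463] [-0.7628218   0.64855269 -0.14430045]
cam in tool [ 0.06939697 -0.00244184 -0.15742276]
[[ 0.002 -0.966 -0.26 ]
 [ 1.     0.002  0.001]
 [-0.    -0.26   0.966]]
mouth 0.7 [318. 186.] [0.4757 0.0713 0.062 ]
holder 0.74 [318. 176.] [0.4715 0.0711 0.012 ]
filled_a 0.76 [395. 182.] [0.5029 0.1682 0.012 ]
```

View pics/w1.png

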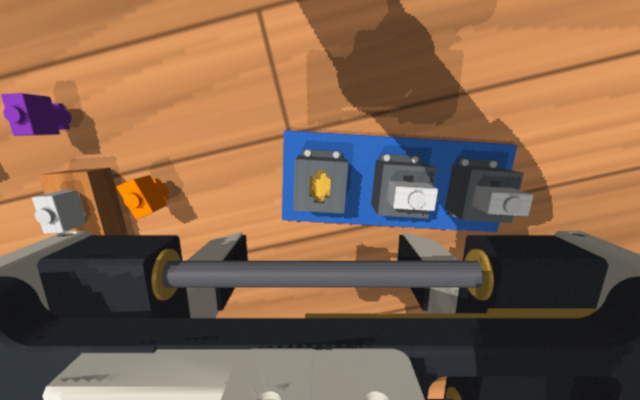

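```bash
cat >> h.py <<'E'
def blue(im):
    h=cv2.cvtColor(im,cv2.COLOR_RGB2HSV); m=cv2.inRange(h,(100,120,40),(125,255,255))
    n,l,s,_=cv2.connectedComponentsWithStats(m); i=1+np.argmax(s[1:,4]); return (l==i).astype(np.uint8)
E
python3 - <<'E'
from h import *
z=np.load('w1.npz'); 
ps={'wrist':dict(frame=cv2.imread('pics/w1.png')[:,:,::-1].copy(),mtx=z['mtx'],T=z['T']),'top':snap('top'),'scene':snap('scene')}
for n,p in ps.items():
    c=max(cv2.findContours(blue(p['frame']),cv2.RETR_EXTERNAL,cv2.CHAIN_APPROX_NONE)[0],key=len)[:,0].astype(float)
    if n=='wrist': c=c
    g=np.array([ray(p,q,.012)[:2] for q in c],np.float32)
    (cx,cy),wh,an=cv2.minAreaRect(g*1000)
    b=cv2.boxPoints(((cx,cy),wh,an)); print(n,cx,cy,wh,an)
    # robust: fit bed pose to contour by template corners w/ edges
    from scipy.optimize import least_squares
    def f(v):
        t=v[2]; d=g-np.array(v[:2]); x=d@[np.cos(t),np.sin(t)]; y=d@[-np.sin(t),np.cos(t)]
        a=np.abs(x)-.06; e=np.abs(y)-.15
        return np.where(a>e,a,e)*1000
    r=least_squares(f,[.5,.17,-.22],loss='cauchy',f_scale=1.0)
    t=r.x[2]; h=r.x[:2]+.1*np.array([np.sin(t),-np.cos(t)])
    print(' fit',r.x,np.median(abs(f(r.x))),'holder',h)
E
```

```text
wrist 504.18939208984375 168.55075073242188 (296.57305908203125, 118.2080307006836) 73.6979751586914
 fit [ 0.50464916  0.17080911 -0.27266605] 2.130393369767662 holder [0.47771917 0.07450347]
top 429.0738830566406 74.70632934570312 (70.65934753417969, 26.011314392089844) 76.11295318603516
 fit [ 0.51117624  0.17102783 -0.30179428] 1.6849601424482885 holder [0.48145285 0.07554736]
scene 427.7693786621094 1389.45947265625 (182.2791748046875, 781.590087890625) 15.903509140014648
 fit [ 0.33534062  1.45566973 -0.13153663] 125.31045514944006 holder [0.32222486 1.35653357]
```

carry_out(
  claw=[7,7,7,7,7,7,7,7,7,7],
  delta_pos=[
    [-0.3,-4,0],
    [-0.3,-4,0],
    [-0.3,-4,0],
    [-0.3,-4,0],
    [-0.3,-4,0.5],
    [-0.3,-4,0.5],
    [-0.3,-4,0.5],
    [-0.3,-4,0.5],
    [0,0,0],
    [0,0,0],
  ],
  angular=[
    [0,0,0],
    [0,0,0],
    [0,0,0],
    [0,0,0],
    [0,0,0],
    [0,0,0],
    [0,0,0],
    [0,0,0],
    [0,0,-0.1],
    [0,0,0],
  ],
)

```text
clock: 3.85
position: [0.4345, -0.2413, 0.2066]
ee_rot: [-0.196, -3.135, 0.0]
force: [0.1, 0.1, 0.4]
width: 0.763
gripper_force: 0.0
```

```bash
python3 - <<'E'
from h import *
p=snap('wrist','w2.png');o=arm.observe();print(o['clock'],o['position'],o['ee_rot'],o['joints'],p['mtx'][0])
np.savez('w2.npz',mtx=p['mtx'],T=p['T'])
for n,z in [('spare',.016),('disc_die',.01),('dome_die',.01),('rack',0)]:
    for r in arm.place_of(n,p)[:3]: print(n,round(r['conf'],2),np.round(px(r['centre'])),np.round(ray(p,px(r['centre']),z),4))
for r in arm.trace('spare',p)[:3]:
    m=r['region'].astype(np.uint8); c,r_=px(r['centre']); print(r['conf'],c,r_,m.sum(), ray(p,(c,r_),.07))
E
```

```text
3.9 [ 0.43492075 -0.24025065  0.20662218] [-1.97977553e-01 -3.13521220e+00 -7.30642173e-04] [ 0.05828896  0.25060329  0.4190179   1.93162579 -0.1219155   0.98400405
  1.9780758 ] [285.87721146   0.         322.19459286]
spare 0.83 [326. 190.] [ 0.4382 -0.2382  0.016 ]
spare 0.65 [398. 180.] [ 0.4379 -0.1486  0.016 ]
disc_die 0.95 [326. 279.] [ 0.565  -0.2539  0.01  ]
dome_die 0.88 [329. 235.] [ 0.5003 -0.2409  0.01  ]
rack 0.85 [325. 234.] [ 0.5022 -0.247   0.    ]
rack 0.66 [145.  24.] [ 0.2275 -0.417   0.    ]
0.91 409.024 187.08 1149 [ 0.43513086 -0.15079813  0.07      ]
0.72 331.072 197.92000000000002 961 [ 0.4365483  -0.23314947  0.07      ]
0.55 320.89599999999996 91.2 1086 [ 0.33048067 -0.23056019  0.07      ]
```

View pics/w2.png

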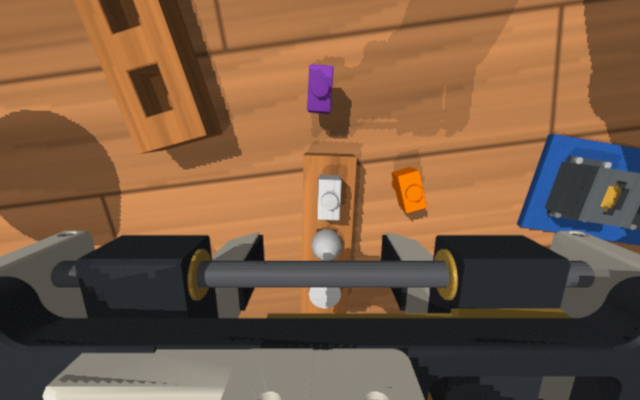

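```bash
python3 - <<'E'
from h import *
z=np.load('w2.npz');im=cv2.imread('pics/w2.png');p=dict(mtx=z['mtx'],T=z['T'])
n=ray(p,(329.5,201.5),.080);print('nub',n)
# rack edges
g=cv2.cvtColor(im,cv2.COLOR_BGR2GRAY)
pl=[ray(p,q,.04)[:2] for q in [(304.5,156),(303,228)]];pr=[ray(p,q,.04)[:2] for q in [(356.5,156),(357,228)]]
print(pl,pr)
yaw=-.126; x,y=n[:2]
c,s=np.cos(yaw),np.sin(yaw)
def W(a,b,h): return [x+c*a-s*b,y+s*a+c*b,h]
S=8;x0,y0=290,145
big=cv2.resize(im[y0:y0+75,x0:x0+90],None,fx=S,fy=S,interpolation=cv2.INTER_CUBIC)
def poly(P,col):
    q=((proj(p,P)-[x0,y0]+.5)*S).astype(np.int32); cv2.polylines(big,[q],True,col,1)
for h,col in((.074,(0,255,0)),(.04,(255,0,0))):
    poly([W(-.022,-.012,h),W(.022,-.012,h),W(.022,.012,h),W(-.022,.012,h)],col)
poly([W(.009*np.cos(t),.009*np.sin(t),.08) for t in np.linspace(0,6.2,30)],(0,0,255))
poly([W(-.043,-.03,.04),W(.1,-.03,.04),W(.1,.03,.04),W(-.043,.03,.04)],(255,255,0))
cv2.imwrite('pics/o2.png',big)
E
```

```text
nub [ 0.43765872 -0.23521107  0.08      ]
[array([ 0.39211944, -0.2570155 ]), array([ 0.47650014, -0.27079685])] [array([ 0.399385  , -0.19914482]), array([ 0.48457793, -0.20655335])]
```

View pics/o2.png

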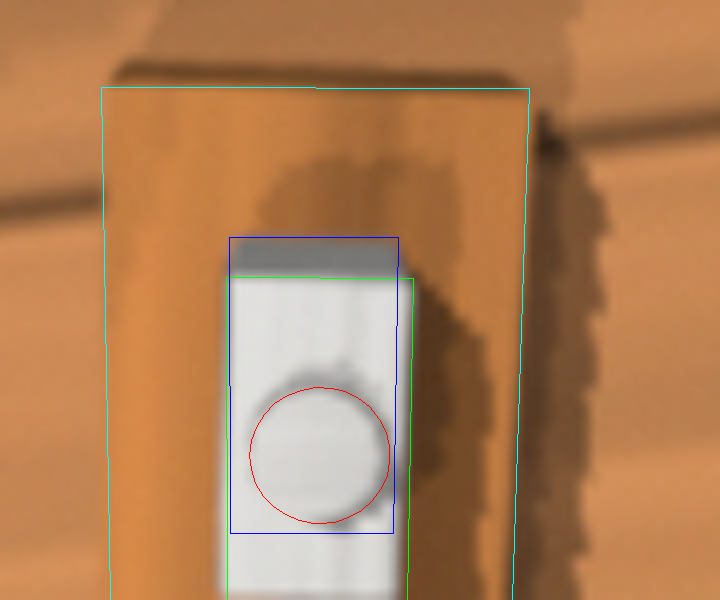

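Overlay: head edges at cols ~318–341, with the nub centre near (329.5,202). The pose fits to about 1 mm, with yaw ≈ -0.148. I'm descending and gripping.

carry_out(
  claw=[6,6,6,6,6,6,6,6,0,0,0,0,0,0],
  delta_pos=[
    [-0.2,0.55,0],
    [0,0,3.5],
    [0,0,3.5],
    [0,0,3.5],
    [0,0,3],
    [0,0,1.7],
    [0,0,1],
    [0,0,0],
    [0,0,0],
    [0,0,0],
    [0,0,0],
    [0,0,0],
    [0,0,0],
    [0,0,0],
  ],
  angular=[
    [0,0,0.022],
    [0,0,0],
    [0,0,0],
    [0,0,0],
    [0,0,0],
    [0,0,0],
    [0,0,0],
    [0,0,0],
    [0,0,0],
    [0,0,0],
    [0,0,0],
    [0,0,0],
    [0,0,0],
    [0,0,0],
  ],
  force=50,
)

```text
clock: 5.55
position: [0.4377, -0.2354, 0.0451]
ee_rot: [0.229, 3.133, 0.0]
force: [-0.1, 0.6, 5.2]
width: 0.258
gripper_force: 50.0
```

```bash
python3 - <<'E'
from h import *
for i in range(3):
    p=snap('wrist','w3.png');o=arm.observe();print(o['clock'],o['position'],o['ee_rot'],o['width'],o['force'],o['ft_torque'],o['gripper_force'])
E
```

```text
5.6 [ 0.43771208 -0.23531767  0.04506266] [2.28776320e-01 3.13274111e+00 2.83377654e-04] 0.26344939383403904 [0.03572375 0.80067945 6.22657208] [0.3410541  0.15375344 0.04633575] 49.98782694339752
5.65 [ 0.43770882 -0.23533222  0.04505553] [2.28829563e-01 3.13274398e+00 2.41953023e-04] 0.2555600323382708 [-1.41839016  1.19424058  6.68021219] [0.29513883 0.15144195 0.02253491] 49.98787879943848
5.7 [ 0.43769756 -0.23536157  0.04505712] [2.28920903e-01 3.13274598e+00 2.41568172e-04] 0.25723985099556457 [-1.24628247  1.67343049  5.51628253] [0.3074693  0.18585619 0.00811137] 49.98783767223358
```

carry_out(
  claw=[0,0,0,0,0,0,0,0,0,0,0,0,0,0,0],
  delta_pos=[
    [0,0,-1],
    [0,0,-2],
    [0,0,-3],
    [0,0,-4],
    [0,0,-4],
    [0,0,-1.5],
    [0.1,4,0],
    [0.1,4,0],
    [0.1,4,0],
    [0.1,4,0],
    [0.1,4,0],
    [0,4,0],
    [0,4,0],
    [0.05,3.2,0],
    [0,0,0],
  ],
  angular=[
    [0,0,0],
    [0,0,0],
    [0,0,0],
    [0,0,0],
    [0,0,0],
    [0,0,0],
    [0,0,0],
    [0,0,0],
    [0,0,0],
    [0,0,0],
    [0,0,0],
    [0,0,0],
    [0,0,0],
    [0,0,0.07],
    [0,0,0.07],
  ],
)

```text
clock: 7.2
position: [0.4772, 0.0792, 0.1998]
ee_rot: [-0.442, -3.11, -0.002]
force: [0.5, -1.1, -4.5]
width: 0.257
gripper_force: 50.0
```

```bash
python3 - <<'E'
from h import *
p=snap('wrist');p=snap('wrist','w4.png');o=arm.observe();print(o['clock'],o['position'],o['ee_rot'],o['width'],o['force'],o['ft_torque'])
np.savez('w4.npz',mtx=p['mtx'],T=p['T'],pos=o['position'],rot=o['ee_rot'])
for n,z in [('mouth',.062),('holder',.012),('spare',.1)]:
    for r in arm.place_of(n,p)[:3]: print(n,round(r['conf'],2),np.round(px(r['centre'])),np.round(ray(p,px(r['centre']),z),4))
im=cv2.imread('pics/w4.png')
cv2.imwrite('pics/c4.png',cv2.resize(im[110:260,225:425],None,fx=4,fy=4,interpolation=cv2.INTER_CUBIC))
E
```

```text
7.3 [0.47683928 0.07472712 0.19966615] [-4.46145655e-01 -3.10892889e+00  1.19597267e-03] 0.2542518050991068 [-0.88190497 -0.06147216 -3.61290585] [-0.03967248  0.03819591  0.04758461]
mouth 0.64 [324. 198.] [0.4781 0.0769 0.062 ]
holder 0.83 [318. 189.] [0.4765 0.0699 0.012 ]
spare 0.8 [151. 210.] [ 0.435  -0.0794  0.1   ]
spare 0.78 [323. 236.] [0.5052 0.0677 0.1   ]
spare 0.77 [ 48. 139.] [ 0.3495 -0.1372  0.1   ]
```

View pics/c4.png

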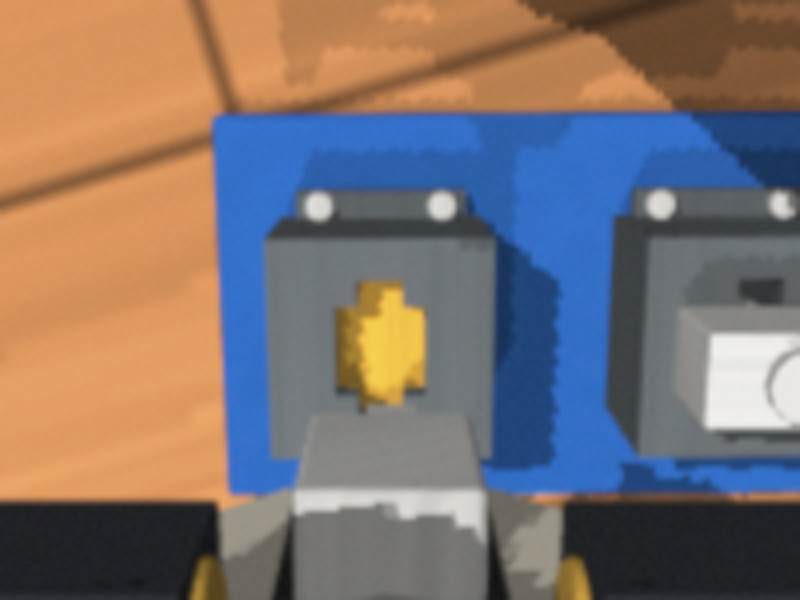

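```bash
python3 - <<'E'
from h import *
from scipy.optimize import least_squares
z=np.load('w4.npz');p=dict(mtx=z['mtx'],T=z['T']);im=cv2.imread('pics/w4.png')
Q=(np.array([(266,238),(495,238),(492,458),(272,458)],float)+.5)/4-.5+[225,110]
def M(v,a,b,h): c,s=np.cos(v[2]),np.sin(v[2]); return [v[0]+c*a-s*b,v[1]+s*a+c*b,h]
def box(v,a,b,h): return [M(v,-a,-b,h),M(v,-a,b,h),M(v,a,b,h),M(v,a,-b,h)]
r=least_squares(lambda v:(proj(p,box(v,.03,.03,.062))-Q).ravel(),[.478,.075,-.28]);print(r.x,r.fun)
v=r.x; Rm=R.from_rotvec(z['rot']).as_matrix(); print('tool yaw',np.arctan2(-Rm[1,0],-Rm[0,0]),'delta tool',Rm.T@(np.array([v[0],v[1],.2])-z['pos']))
for _ in range(3): o=arm.observe();print(o['position'])
S=6;x0,y0=280,155;big=cv2.resize(im[y0:y0+90,x0:x0+90],None,fx=S,fy=S,interpolation=cv2.INTER_CUBIC)
def poly(P,col): cv2.polylines(big,[((proj(p,P)-[x0,y0]+.5)*S).astype(np.int32)],True,col,1)
poly(box(v,.03,.03,.062),(0,255,0));poly(box(v,.012,.012,.062),(0,0,255));poly(box(v,.019,.006,.062),(255,0,255))
# held die as expected from TCP pose: head bottom 5 mm below the tip
d=[*z['pos'][:2],np.arctan2(-Rm[1,0],-Rm[0,0])]
zb=z['pos'][2]-.005
for a,b,h in((.022,.012,zb),(.022,.012,zb+.034),): poly(box(d,a,b,h),(255,0,0))
cv2.imwrite('pics/o4.png',big)
E
```

```text
[ 0.47659837  0.07290966 -0.28656124] [-0.33303433  0.0424357   0.45887265 -0.0957421   0.00802124 -0.02241811
 -0.14040041  0.10839648]
tool yaw -0.28506334973287206 delta tool [-0.00027968 -0.00181215 -0.00033247]
[0.47705142 0.07300497 0.19975986]
[0.47705142 0.07300497 0.19975986]
[0.47705142 0.07300497 0.19975986]
```

View pics/o4.png

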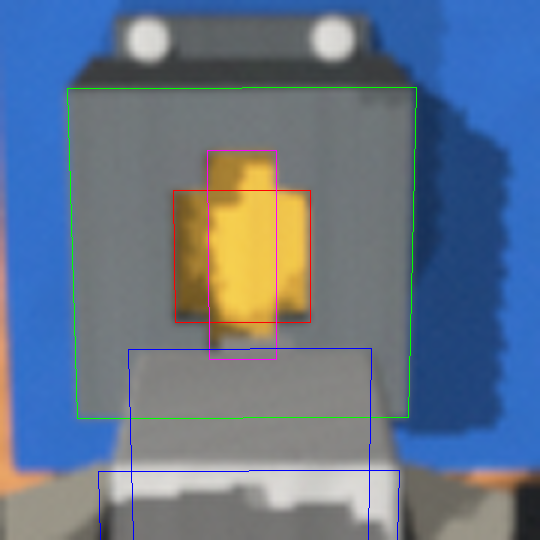

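```bash
python3 - <<'E'
from h import *
for i in range(3):
    o0=arm.observe();p=snap('wrist','w5.png');o=arm.observe();Rm=R.from_rotvec(o0['ee_rot']).as_matrix()
    print(o['clock'],o['position'],o['ee_rot'],'cam',Rm.T@(p['T'][:3,3]-o0['position']))
np.savez('w5.npz',mtx=p['mtx'],T=p['T'],pos=o['position'],rot=o['ee_rot'])
im=cv2.imread('pics/w5.png')
cv2.imwrite('pics/c5.png',cv2.resize(im[160:250,270:370],None,fx=6,fy=6,interpolation=cv2.INTER_CUBIC))
E
```

```text
7.5 [0.47715526 0.07299109 0.19979626] [-4.47712778e-01 -3.10933595e+00  6.18515173e-04] cam [ 0.06983502 -0.0013019  -0.15737055]
7.55 [0.47726373 0.07305901 0.1998147 ] [-4.48325760e-01 -3.10940257e+00  3.26575828e-04] cam [ 0.06983226 -0.00130543 -0.1573652 ]
7.6 [0.47733087 0.07322965 0.19981453] [ 4.48416778e-01  3.10941987e+00 -1.64247431e-04] cam [ 0.06985511 -0.00130055 -0.15736549]
```

View pics/c5.png

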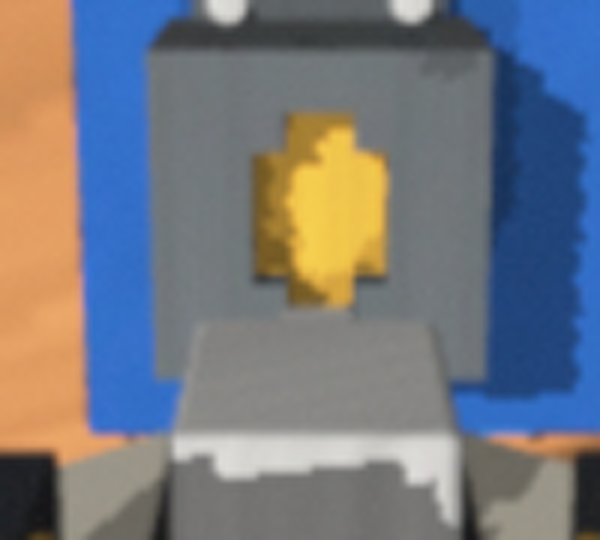

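```bash
python3 - <<'E'
from h import *
from scipy.optimize import least_squares
z=np.load('w5.npz');p=dict(mtx=z['mtx'],T=z['T'])
f=lambda L:(np.array(L,float)+.5)/6-.5+[270,160]
def M(v,a,b,h): c,s=np.cos(v[2]),np.sin(v[2]); return [v[0]+c*a-s*b,v[1]+s*a+c*b,h]
Q=f([(149,47),(494,47),(487,379),(155,379)])
hv=least_squares(lambda v:(proj(p,[M(v,-.03,-.03,.062),M(v,-.03,.03,.062),M(v,.03,.03,.062),M(v,.03,-.03,.062)])-Q).ravel(),[.477,.073,-.28])
D=f([(197,322),(437,322),(462,435),(173,435)])
dv=least_squares(lambda v:(proj(p,[M(v,-.022,-.012,v[3]),M(v,-.022,.012,v[3]),M(v,-.022,.012,v[3]+.034),M(v,-.022,-.012,v[3]+.034)])-D).ravel(),[.477,.073,-.28,.195])
print('holder',hv.x,hv.fun.round(1));print('die',dv.x,dv.fun.round(1))
Rm=R.from_rotvec(z['rot']).as_matrix();print('tcp',z['pos'],'yaw',np.arctan2(-Rm[1,0],-Rm[0,0]))
g=lambda v:Rm.T@np.array([v[0]-z['pos'][0],v[1]-z['pos'][1],0])
print('in tool: holder',g(hv.x),'die',g(dv.x))
o=arm.observe();print(o['position'],o['joints'])
E
```

```text
holder [ 0.47641444  0.07315557 -0.28692737] [-0.3  0.1  0.3  0.1 -0.1 -0.1  0.1 -0.1]
die [ 0.47901975  0.07143246 -0.28671339  0.18928324] [ 0.4 -0.4 -0.4 -0.4  0.   0.3 -0.   0.3]
tcp [0.47733087 0.07322965 0.19981453] yaw -0.2864498281711222
in tool: holder [ 8.58151259e-04 -3.29992564e-04  1.63740489e-08] die [-2.12785740e-03 -1.24676826e-03  1.71478816e-07]
[0.47733087 0.07322965 0.19981453] [-0.49196262  0.22988445  0.277324    1.96316019 -0.07619043  0.95844138
  1.10661979]
```

carry_out(
  claw=[0,0,0,0,0,0,0,0,0],
  delta_pos=[
    [0.1,0.1,0],
    [0,0,3],
    [0,0,3],
    [0,0,2.5],
    [0,0,1.5],
    [0,0,0.5],
    [0,0,0],
    [0,0,0],
    [0,0,0],
  ],
  angular=[
    [0,0,0],
    [0,0,0],
    [0,0,0],
    [0,0,0],
    [0,0,0],
    [0,0,0],
    [0,0,0],
    [0,0,0],
    [0,0,0],
  ],
)

```text
clock: 8.5
position: [0.4775, 0.0755, 0.0957]
ee_rot: [0.447, 3.108, 0.001]
force: [0.1, -0.8, -4.0]
width: 0.264
gripper_force: 50.0
```

carry_out(
  claw=[0,0,0,0,0,0],
  delta_pos=[
    [0,0,0.4],
    [0,0,0.4],
    [0,0,0.4],
    [0,0,0],
    [0,0,0],
    [0,0,0],
  ],
  angular=[
    [0,0,0],
    [0,0,0],
    [0,0,0],
    [0,0,0],
    [0,0,0],
    [0,0,0],
  ],
)

```text
clock: 9.1
position: [0.4768, 0.0753, 0.0828]
ee_rot: [0.448, 3.109, 0.0]
force: [-0.7, -0.8, -3.4]
width: 0.258
gripper_force: 50.0
```

```bash
python3 - <<'E'
from h import *
p=snap('wrist','w6.png')
o=arm.observe();print(o['clock'],o['position'],o['ee_rot'],o['force'],o['ft_torque'],o['width'])
im=cv2.imread('pics/w6.png');cv2.imwrite('pics/c6.png',cv2.resize(im[160:280,240:400],None,fx=5,fy=5,interpolation=cv2.INTER_CUBIC))
E
```

```text
9.15 [0.4768207  0.07533736 0.08280042] [4.47559077e-01 3.10940463e+00 8.26028626e-05] [-0.57462218 -0.26185353 -3.3610805 ] [-0.01260184 -0.00209871 -0.00906749] 0.261501340573775
```

View pics/c6.png

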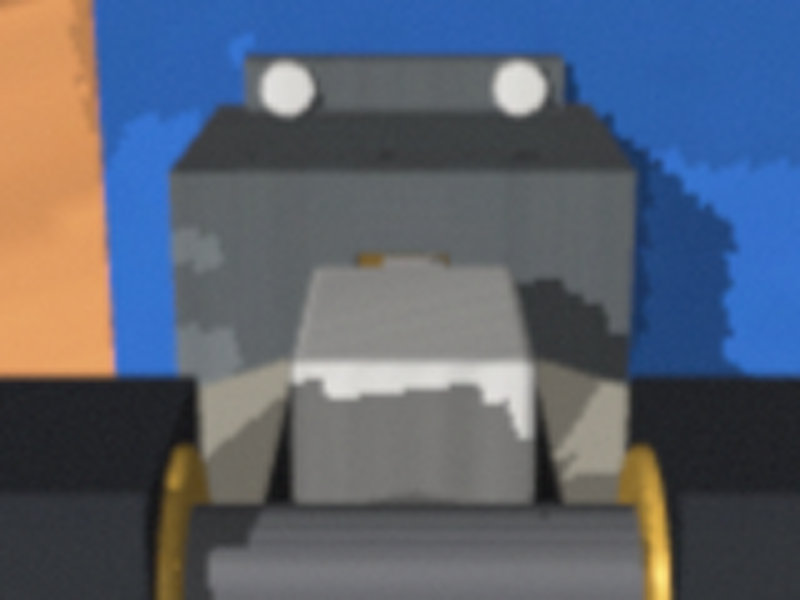

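carry_out(
  claw=[0,0,0,0,0,0],
  delta_pos=[
    [0,-0.06,0],
    [0,0,0.4],
    [0,0,0.4],
    [0,0,0.4],
    [0,0,0.2],
    [0,0,0],
  ],
  angular=[
    [0,0,0],
    [0,0,0],
    [0,0,0],
    [0,0,0],
    [0,0,0],
    [0,0,0],
  ],
  force=60,
)

```text
clock: 9.75
position: [0.4769, 0.0748, 0.0687]
ee_rot: [0.448, 3.109, 0.0]
force: [0.5, 0.2, 3.2]
width: 0.254
gripper_force: 60.0
```

carry_out(
  claw=[0,0,0,0],
  delta_pos=[
    [0,0,0.1],
    [0,0,0.1],
    [0,0,0],
    [0,0,0],
  ],
  angular=[
    [0,0,0],
    [0,0,0],
    [0,0,0],
    [0,0,0],
  ],
)

```text
clock: 10.15
position: [0.4768, 0.0748, 0.0671]
ee_rot: [0.447, 3.109, 0.001]
force: [-1.0, -0.6, 6.0]
width: 0.26
gripper_force: 60.0
```

carry_out(
  claw=[0,0,0],
  delta_pos=[
    [0,0,0.1],
    [0,0,0],
    [0,0,0],
  ],
  angular=[
    [0,0,0],
    [0,0,0],
    [0,0,0],
  ],
)

```text
clock: 10.45
position: [0.4769, 0.0748, 0.067]
ee_rot: [0.448, 3.109, 0.001]
force: [-5.7, -0.5, 22.8]
width: 0.261
gripper_force: 60.0
```

carry_out(
  claw=[0,0,0,0,0,0,0,0,0,0,0,0,0,0,0,0,0,0,0,0],
  delta_pos=[
    [0,0,-0.03],
    [0,0,0],
    [0,0,0],
    [0,0,0],
    [0,0,0],
    [0,0,0],
    [0,0,0],
    [0,0,0],
    [0,0,0],
    [0,0,0],
    [0,0,0],
    [0,0,0],
    [0,0,0],
    [0,0,0],
    [0,0,0],
    [0,0,0],
    [0,0,0],
    [0,0,0],
    [0,0,0],
    [0,0,0],
  ],
  angular=[
    [0,0,0],
    [0,0,0.1],
    [0,0,0.1],
    [0,0,0.1],
    [0,0,0.1],
    [0,0,0.1],
    [0,0,0.1],
    [0,0,0.1],
    [0,0,0.1],
    [0,0,0.1],
    [0,0,0.1],
    [0,0,0.1],
    [0,0,0.1],
    [0,0,0.1],
    [0,0,0.1],
    [0,0,0.1],
    [0,0,0.07],
    [0,0,0],
    [0,0,0],
    [0,0,0],
  ],
)

```text
clock: 12.45
position: [0.4778, 0.0748, 0.067]
ee_rot: [2.514, 1.883, 0.004]
force: [-1.6, -1.9, 15.2]
width: 0.256
gripper_force: 60.0
```

```bash
python3 - <<'E'
from h import *
p=snap('wrist','w7.png');q=snap('scene','s7.png')
o=arm.observe();print(o['clock'],o['position'],o['ee_rot'],o['force'],o['ft_torque'],o['width'])
Rm=R.from_rotvec(o['ee_rot']).as_matrix();print('yaw',np.arctan2(-Rm[1,0],-Rm[0,0]),'want',-.287-np.pi/2)
a=cv2.resize(cv2.imread('pics/w7.png')[130:310,220:420],(400,360));b=cv2.resize(cv2.imread('pics/s7.png')[130:230,310:430],(400,360))
cv2.imwrite('pics/c7.png',np.hstack([a,b]))
E
```

```text
12.55 [0.47776735 0.07474317 0.06701093] [2.51413098 1.88254377 0.00359725] [-0.66259185 -0.72053717 15.82668577] [-0.3277142   0.42951597 -0.04182462] 0.2577292918554262
yaw -1.8561450735135014 want -1.8577963267948965
```

View pics/c7.png

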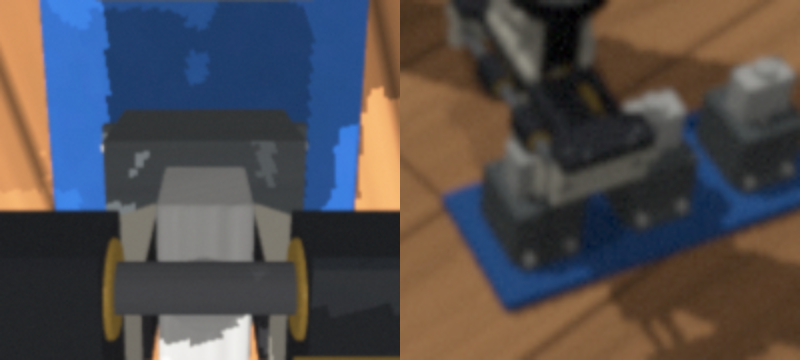

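The wrist view shows the head square in the fingers and parallel to the holder's edges, head face near crop (205,185). It is down at the flush height with about 19 N of push and turned 90°, so I'm handing in.

```bash
python3 -c "
from cell import arm
print(arm.sign_off())"
```

```text
the job is handed in; nothing more can be done
None
```

The spare die is in the empty holder, pushed flush and turned a quarter turn clockwise. I handed the job in at about 12.6 s, still gripping at 60 N with about 19 N of push; the sign-off returned no verdict.

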